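# Knock out the stay, catch the enclosure lid and lower it shut

### The arm

A 6-joint arm with a two-finger parallel gripper is mounted at the origin on a cart in front of the work surface, level with it; the furniture and walls round the work are solid. World frame = base frame: x ahead of the robot, y to its left, z up, the work surface at z = 0. Lengths are in m, angles in rad, forces in N, time in s.
With the tool pointing down it reaches from about 0.325 to 0.9 m from the base axis. Payload 6.1 kg.
Tool frame: the origin (TCP) lies on the centre line of the jaws, within the pads' length; the fingertips stand 8 mm ahead of it and the grasp point (between the pads) lies 11 mm behind it; y points along the fingers, x is the direction in which the jaws open and shut, and the axes are right-handed (so a half turn about y gives the same grasp; the last joint's range is limited). The gripper opens to 87 mm and grips with 3 to 60 N. Pads are 19 mm wide; open, the fingers measure 117 mm over their backs; the gripper's body (75 mm by 190 mm) begins 51 mm behind the grasp point.
Start: joints at [-1.391, 0.22, 1.526, -0, 1.395, -0.126], TCP at [0.188, -0.596, 0.231] pointing down, gripper open.
Joint ranges: [-2.98, 2.98], [-0.91, 2.08], [0.09, 2.57], [-1.24, 4.39], [0.2, 2.65], [-2.68, 2.68]. Speed limits (rad/s): [2.57, 2.57, 3.01, 3.14, 3.14, 3.14].

### API

Orientations are given as a unit quaternion [x, y, z, w].
In Python, from workcell import ctrl, eyes gives the robot as it stands. Calls block until the motion is done:
- ctrl.move_pose(position, orientation): joint-space move of the TCP to a pose.
- ctrl.line_to(position, ori=None, max_speed=0.15, until_force=None): straight line of the TCP; ori=None keeps the orientation; max_speed is the mean speed in m/s. With until_force (N) it stops when the force on the tool has changed by that much, and returns True; else False.
- ctrl.move_joints(angles): joint-space move.
- ctrl.move_gripper(opening, strength=None): opening from 0.0 (shut) to 1.0 (fully open); strength is the grip in N (None keeps the last); returns when the fingers have stopped.
- ctrl.pause(seconds).
- ctrl.ik(position, orientation): joint angles nearest the present ones, or None.
- ctrl.read_state(): the state.
- eyes.snapshot(name): name is "scene" or "top" or "wrist"; returns the picture (384x512x3 uint8, red, green, blue); there is no depth.
- eyes.camera_model(name): a dict with "intrinsics" (3x3 intrinsics, pixels), "origin" and "rotation" of the camera in the world; the wrist camera has in their place "hand_eye" (4x4, takes a point from camera to tool coordinates, whose origin is the TCP and whose axes are the tool frame's). Camera axes: x right, y up, looking along -z (the intrinsics and any distortion apply to the point x, -y, -z); pixel columns grow to the right and rows downward; lengths in m; the calibration is good to about 2 mm. A picture is of the moment at which its call begins: read the wrist's pose just before it. camera_model takes no time and is no camera call.
A pose or a line that the arm cannot do raises ctrl.IKError and nothing moves.
- ctrl.sign_off(): hands the job in, once; it reports no verdict.
The state is a dict: "t": time; "qpos": joint angles; "joint_velocities": joint speeds; "joint_efforts": joint torques, N m; "ee_pos": TCP position; "eef_rot": TCP orientation; "contact_force": force on the tool from outside, world axes, zero at the start; "ft_torque": the same for the moment, N m; "opening": opening from 0.0 (shut) to 1.0 (fully open).
Only numpy, scipy, OpenCV 4.12 (cv2) and the standard library are available. Lean on these libraries where they do the work, as an engineer would, in place of code of your own. Each camera call takes 0.05 s, during which the arm holds its last target. There are 200 camera calls.

### The job

The optics in the black beam enclosure are aligned and a slammed lid would shake them out of line, so close it softly: push its stay over towards the middle of the box, catch the dropping lid under its front lip on the outside of the fingers, lower it slowly on them until it is fully shut, and withdraw. Nothing is to be gripped and the lid is not to be raised further; leave the sample puck inside and the things on the desk where they are.

Things in the scene. Friction and masses are not known exactly. Their poses are not given: they have to be found in the camera images.
- enclosure: Beam enclosure: black open-topped sheet-metal box fixed to the desk, 150 mm deep (own x, front wall to hinged back wall), 220 wide (own y), walls 3, rim 80 above the desk. Its front faces the robot's left (yaw -1.75 to -1.25). Flanges and port collars stick out up to 20 mm at its short sides. Two mirror mounts inside reach 54 mm up. Origin: centre of its underside. Front face at own x = -75 mm.
- lid (a joint): Angle of the grey sheet-metal lid (about 0.3 kg, 226 mm wide, 3 mm thick): 0 = fully shut, level on the rim; grows as it opens upward. Starts at about 0.60, borne by the stay. The hinge is free-moving: with nothing under it the lid falls and bangs shut in under 0.3 s.
- lid_hinge (a point): Middle of the lid's hinge line, which runs along the enclosure's y at own x = +76, z = 82 mm. Axes as the enclosure's.
- lid_lip (a point): Front lip of the lid: a round rolled edge of 5 mm radius, 226 mm long, parallel to the hinge line and 180 mm from it; the point is on its axis, at mid-length. Shut, its axis is 29 mm in front of the front wall and 83 mm above the desk, so a finger under it stays outside the box and can go on down past it. Propped, it is about 185 mm above the desk. Axes: the lid's, y along the lip.
- stay (a joint): Angle of the stay, a slim steel bar (3 x 9 mm) swinging parallel to the front wall, just inside it. 1.64 = standing on its stop, 4 degrees past upright to the enclosure's -y, bearing the lid; 0 = folded level to +y, inside the box. From its start it can only go to +y, towards the middle of the box. 1 to 3 N near its top moves it; pushed to about 1.0 it slips and falls by itself, and the lid drops.
- stay_pivot (a point): Pivot of the stay, at own x = -64, y = -30, z = 64 mm of the enclosure: just inside the front wall, on the half nearer the robot. Axes as the enclosure's.
- stay_tip (a point): Centre of the stay's rounded rubber tip (4 mm radius), 109 mm from its pivot. Standing, it touches the lid's underside about 10 mm behind the lip's axis, 38 mm to the enclosure's -y from the lid's middle; the lid goes on 75 mm beyond it to -y.
- puck: Bystander: sample puck, plain aluminium disc 25 mm across, 11 mm high, lying loose on the enclosure's floor. Origin: centre of its underside.
- tweezers: Bystander: fine steel tweezers, 120 mm long, 8 mm high, lying on the desk. Origin: centre of its underside.
- dropper: Bystander: amber dropper bottle, 33 mm across, 94 mm high, standing on the desk. Origin: centre of its underside.
- objective: Bystander: spare microscope objective, 27 mm across, 50 mm high, standing on the desk. Origin: centre of its underside.
- wafers: Bystander: flat round white wafer carrier, 66 mm across, 18 mm high, on the desk. Origin: centre of its underside.
- pen: Bystander: blue ball pen, 148 mm long, lying on the desk. Origin: centre of its underside.
- torch: Bystander: small black torch with a blue tail cap, 98 mm long, 24 mm thick, lying on the desk. Origin: centre of its underside.

How it is judged:
By the outcome, as a careful person would: the job done as asked, in the order asked, and still so for the second after the job is handed in, with the robot touching nothing.
It also fails if it takes over 38 s, if anything falls off the work surface, if the arm or the gripper's body presses on something with over 40 N, if the wrist force passes 120 N, or if a joint passes its speed limit or range.

## Working session

There is one attempt and no reset: what is moved stays moved. The work goes in short steps, each a Python script; the robot and the scene stay as the last script left them, time stands still between calls to the robot, and variables do not carry over. Pictures are saved under pics/ and viewed, about 8 in all and at most 12, crops included, and the job is handed in when it is done.

```bash
mkdir -p pics; ls
python3 - <<'E'
from workcell import ctrl, eyes
import cv2, numpy as np
for n in ("scene","top"):
    im=eyes.snapshot(n); cv2.imwrite(f"pics/{n}0.png",im[:,:,::-1])
    m=eyes.camera_model(n); print(n,{k:np.round(v,4).tolist() if not isinstance(v,str) else v for k,v in m.items()})
print({k:v for k,v in eyes.camera_model("wrist").items()})
print(ctrl.read_state())
E
```

```text
pics
scene {'intrinsics': [[473.4204, 0.0, 249.5341], [0.0, 473.4204, 193.4575], [0.0, 0.0, 1.0]], 'origin': [-0.1497, 0.6617, 0.7626], 'rotation': [-0.1827, 0.404, 0.8132, -0.3771]}
top {'intrinsics': [[393.6328, 0.0, 255.7477], [0.0, 393.6328, 191.8657], [0.0, 0.0, 1.0]], 'origin': [0.4058, 0.0668, 0.9224], 'rotation': [0.0519, -0.0529, -0.6965, 0.7137]}
{'intrinsics': array([[313.74050965,   0.        , 260.2427888 ],
       [  0.        , 313.74050965, 192.16262685],
       [  0.        ,   0.        ,   1.        ]]), 'hand_eye': array([[ 9.99999409e-01, -9.83316234e-04, -4.63504381e-04,
        -1.04043448e-03],
       [-1.94078888e-04,  2.58034352e-01, -9.66135723e-01,
        -1.54247756e-01],
       [ 1.06961699e-03,  9.66135242e-01,  2.58034008e-01,
         7.01596486e-02],
       [ 0.00000000e+00,  0.00000000e+00,  0.00000000e+00,
         1.00000000e+00]])}
{'t': 0.1, 'qpos': array([-1.39107173e+00,  2.21148955e-01,  1.52749818e+00, -2.26153010e-05,
        1.39465817e+00, -1.26086293e-01]), 'joint_velocities': array([-0.00027765, -0.00165301, -0.00289728,  0.00096983,  0.0002101 ,
        0.00038829]), 'joint_efforts': array([ 1.18135700e-03, -4.95942307e+01, -3.88519943e+01,  7.02510006e-02,
        5.15663729e-02, -5.60887725e-05]), 'ee_pos': array([ 0.18806797, -0.59547452,  0.22954478]), 'eef_rot': array([-0.56991133,  0.41845482, -0.41756501,  0.57073296]), 'contact_force': array([ 0.42710508, -0.53930774,  0.75868312]), 'ft_torque': array([-0.03886796,  0.00180126, -0.06254814]), 'opening': 1.0007860576827836}
```

View pics/scene0.png

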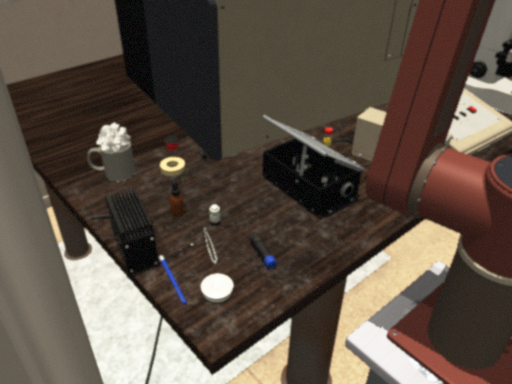

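View pics/top0.png

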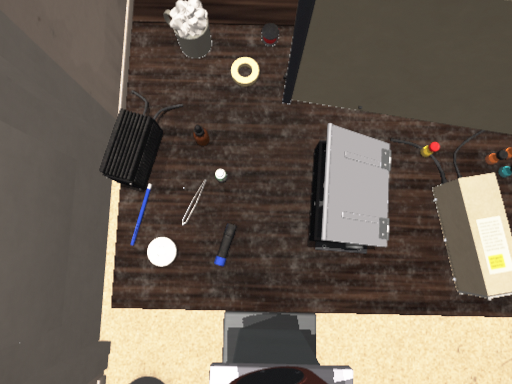

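The scene view shows the open box at about (310,180), with the stay inside and its lid leaning up. The top view shows the lid as a quad, roughly (331,124), (391,140), (387,246), (322,243), with the lip on the left (+y). I'll cast its corners onto the known heights.

```bash
cat > h.py <<'E'
import numpy as np, cv2
from scipy.spatial.transform import Rotation as R
from workcell import ctrl, eyes
def cam(n, st=None):
    m=eyes.camera_model(n); K=m["intrinsics"]
    if n=="wrist":
        T=np.eye(4); T[:3,:3]=R.from_quat(st["eef_rot"]).as_matrix(); T[:3,3]=st["ee_pos"]
        T=T@m["hand_eye"]; return K,T[:3,3],T[:3,:3]
    r=np.array(m["rotation"]); 
    return K,np.array(m["origin"]),(R.from_quat(r).as_matrix() if r.size==4 else r)
def ray(c,uv):
    K,o,M=c; d=np.linalg.inv(K)@[uv[0],uv[1],1]; d=M@(d*[1,-1,-1]); return o,d
def onz(c,uv,z):
    o,d=ray(c,uv); return o+d*(z-o[2])/d[2]
def proj(c,P):
    K,o,M=c; q=M.T@(np.asarray(P)-o)*[1,-1,-1]; q=K@q; return q[:2]/q[2]
E
python3 - <<'E'
from h import *
print({k:v for k,v in eyes.camera_model("top").items() if k not in("intrinsics","origin","rotation")})
im=cv2.imread("pics/top0.png"); sub=im[100:260,300:410]
hsv=cv2.cvtColor(im,cv2.COLOR_BGR2HSV)
m=((hsv[...,2]>95)&(hsv[...,1]<50)).astype(np.uint8)
w=np.zeros_like(m); w[105:260,300:405]=m[105:260,300:405]
w=cv2.morphologyEx(w,cv2.MORPH_CLOSE,np.ones((7,7)))
cs,_=cv2.findContours(w,0,2); c=max(cs,key=cv2.contourArea)
q=cv2.approxPolyDP(cv2.convexHull(c),5,True)[:,0]; print(cv2.contourArea(c),q.tolist())
C=cam("top")
for p in q: print(p, onz(C,p,.185).round(4), onz(C,p,.084).round(4))
b=cv2.resize(sub,None,fx=5,fy=5,interpolation=2)
s=cv2.imread("pics/scene0.png")[100:220,250:370]; s=cv2.resize(s,None,fx=5,fy=5,interpolation=2)
cv2.imwrite("pics/c0.png",np.hstack([b[:600,:],s])[:, :]) if 0 else cv2.imwrite("pics/c0.png",cv2.resize(np.hstack([cv2.resize(b,(412,600)),s]),(800,474)))
E
```

```text
{}
7198.5 [[328, 123], [389, 143], [385, 247], [323, 248]]
[328 123] [ 0.6548 -0.0702  0.185 ] [ 0.689  -0.0889  0.084 ]
[389 143] [ 0.6177 -0.188   0.185 ] [ 0.6467 -0.2228  0.084 ]
[385 247] [ 0.4183 -0.1754  0.185 ] [ 0.4201 -0.2086  0.084 ]
[323 248] [ 0.4137 -0.0602  0.185 ] [ 0.4148 -0.0776  0.084 ]
```

View pics/c0.png

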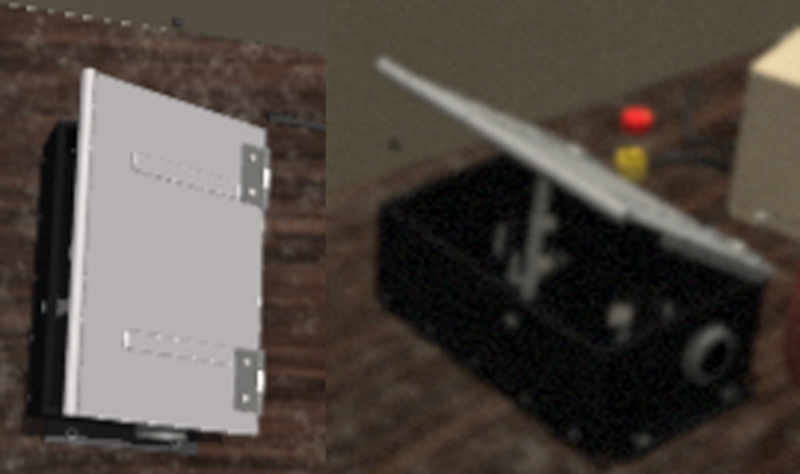

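Run:
```python
from h import *
C=cam("top")
L1=onz(C,(329.4,123.6),.186);L0=onz(C,(323.4,239.6),.186)
H1=onz(C,(389.8,143.5),.084);H0=onz(C,(386.5,246.8),.084)
print(L1,L0,H1,H0)
for a,b in((L0,L1),(H0,H1)):
    d=b-a; print("len",np.hypot(*d[:2]),"yaw",np.arctan2(-d[0],d[1]))
S=cam("scene")
# shape of box from lip
yaw=np.mean([np.arctan2(-(b-a)[0],(b-a)[1]) for a,b in((L0,L1),(H0,H1))])
ex=np.array([np.cos(yaw),np.sin(yaw)]);ey=np.array([-ex[1],ex[0]])
mL=(L0+L1)[:2]/2; mH=(H0+H1)[:2]/2
oL=mL+ex*(72.5+5)/1000   # outer edge of lip
oH=mH-ex*.077
print(yaw,oL,oH,"y-diff",(mL-mH)@ey,"x",(mH-mL)@ex)
def P(o,x,y,z): return [*(o+ex*x+ey*y),z]
for o in(oL,oH):
    print("scene lip ends",[proj(S,P(o,-.0725,y,.1845)).round(1) for y in(-.113,.113)],"stay tip/piv",[proj(S,P(o,-.064,y,z)).round(1) for y,z in((-.0376,.173),(-.03,.064))],
    "front rim", [proj(S,P(o,-.075,y,.08)).round(1) for y in(-.11,.11)])
    print("top front rim",[proj(C,P(o,-.075,y,.08)).round(1) for y in(-.11,.11)])
```

```text
[ 0.65336734 -0.07271389  0.186     ] [ 0.42917525 -0.06079288  0.186     ] [ 0.64563584 -0.22457395  0.084     ] [ 0.42055442 -0.21173312  0.084     ]
len 0.22450880658697248 yaw -1.6239194735836688
len 0.22544740622855744 yaw -1.6277842532560842
-1.6258518634198764 [ 0.53700665 -0.14413596] [ 0.53733227 -0.1412702 ] y-diff -0.00016743092237425997 x 0.1516206667555841
scene lip ends [array([326.1, 152.7]), array([263.9, 114.7])] stay tip/piv [array([305.9, 142. ]), array([300.4, 177.6])] front rim [array([319.9, 189.2]), array([262.9, 150.1])]
top front rim [array([315.9, 240. ]), array([321.5, 140. ])]
scene lip ends [array([325.1, 153.1]), array([263., 115.])] stay tip/piv [array([304.9, 142.4]), array([299.5, 178. ])] front rim [array([319. , 189.6]), array([262. , 150.4])]
top front rim [array([314.5, 239.8]), array([320.2, 139.8])]
```

```bash
cat >> h.py <<'E'
O=np.array([.5372,-.1425]); YAW=-1.626
ex=np.array([np.cos(YAW),np.sin(YAW),0]); ey=np.array([-ex[1],ex[0],0]); ez=np.array([0,0,1.])
TH=0.6; Y=np.cos(TH)*ex-np.sin(TH)*ez; N=np.sin(TH)*ex+np.cos(TH)*ez
SGN=1
def quat(sgn=None):
    z=N*(sgn or SGN); return R.from_matrix(np.c_[np.cross(Y,z),Y,z]).as_quat()
def W(x,y,z): return np.r_[O,0]+ex*x+ey*y+ez*z
def lip(phi): a=phi+1/180; return .076-.18*np.cos(a), .082+.18*np.sin(a)
def tcp(phi,y,s,drop,h=.0095):
    "TCP with the lip (lid at phi) 'drop' straight above the fingers' upper face, s behind the tips, at own y"
    x,z=lip(phi); return W(x,y,z-drop)-.005*N-(.008-s)*Y-h*N
E
python3 - <<'E'
from h import *
for sg in(1,-1):
    q=quat(sg)
    for nm,a in dict(pre=(.6,-.075,-.06,.01),start=(.6,-.075,.027,.01),end=(.6,.025,.027,.01),shut=(0,.025,.014,.0),low=(0,.025,.014,.012),out=(0,.025,-.08,.012)).items():
        p=tcp(*a); j=ctrl.ik(p,q); print(sg,nm,p.round(3),None if j is None else np.round(j,2))
down=ctrl.read_state()["eef_rot"]
print(R.from_quat(down).as_matrix().round(2))
E
```

```text
1 pre [ 0.47  -0.002  0.201] [ 0.37  0.25  1.84 -0.85  1.58 -2.48]
1 start [ 0.466 -0.074  0.152] [ 0.25  0.26  1.95 -0.92  1.43 -2.46]
1 end [ 0.566 -0.079  0.152] [ 0.2   0.44  1.7  -0.94  1.44 -2.53]
1 shut [ 0.568 -0.037  0.068] [ 0.26  0.62  1.65 -0.92  1.41 -2.4 ]
1 low [ 0.568 -0.037  0.056] [ 0.26  0.64  1.65 -0.92  1.4  -2.39]
1 out [0.572 0.041 0.109] [ 0.38  0.62  1.55 -0.85  1.54 -2.42]
-1 pre [ 0.47  -0.002  0.201] [ 0.37  0.25  1.84 -0.85  1.58  0.66]
-1 start [ 0.466 -0.074  0.152] [ 0.25  0.26  1.95 -0.92  1.43  0.68]
-1 end [ 0.566 -0.079  0.152] [ 0.2   0.44  1.7  -0.94  1.44  0.61]
-1 shut [ 0.568 -0.037  0.068] [ 0.26  0.62  1.65 -0.92  1.41  0.74]
-1 low [ 0.568 -0.037  0.056] [ 0.26  0.64  1.65 -0.92  1.4   0.75]
-1 out [0.572 0.041 0.109] [ 0.38  0.62  1.55 -0.85  1.54  0.72]
[[ 0.3  -0.    0.95]
 [-0.95  0.    0.3 ]
 [-0.   -1.    0.  ]]
```

```bash
sed -i 's/^SGN=1/SGN=-1/' h.py
python3 - <<'E'
from h import *
C=cam("top")
print("objective",onz(C,(221,174),.05),"dropper",onz(C,(201,135),.09),"torch",onz(C,(226,245),.02))
ctrl.move_joints([-1.39,-.4,1.6,0,1.5,-.126]); print(ctrl.read_state()["ee_pos"])
ctrl.move_joints([.5,-.4,1.6,-.85,1.5,.66]); print(ctrl.read_state()["ee_pos"])
ctrl.move_gripper(0.0)
p=tcp(.6,-.075,-.07,.01); ctrl.move_pose(p,quat())
s=ctrl.read_state(); print(s["t"],s["ee_pos"],p,s["contact_force"],s["opening"])
im=eyes.snapshot("wrist"); cv2.imwrite("pics/w1.png",im[:,:,::-1])
S=cam("wrist",s)
for n,P in dict(lipA=W(*(lip(.6)[0],-.113,lip(.6)[1])),lipB=W(lip(.6)[0],.113,lip(.6)[1]),tip=W(-.064,-.0376,.173),piv=W(-.064,-.03,.064),rimA=W(-.075,-.11,.08),rimB=W(-.075,.11,.08)).items(): print(n,proj(S,P).round(1))
E
```

```text
objective [0.57486732 0.14649774 0.05      ] dropper [0.65269342 0.18973309 0.09      ] torch [0.41688275 0.13177067 0.02      ]
[ 0.16937291 -0.48997382  0.53528468]
[0.4961243  0.07413763 0.64285085]
6.825 [0.47131645 0.00645632 0.20799044] [0.47029027 0.00597494 0.20653415] [-0.00851463 -0.02738106 -0.28042076] 0.0021920420281280927
lipA [210.  231.3]
lipB [499.4 230.9]
tip [304.6 219.5]
piv [307.  105.9]
rimA [219. 114.]
rimB [468.1 113.8]
```

View pics/w1.png

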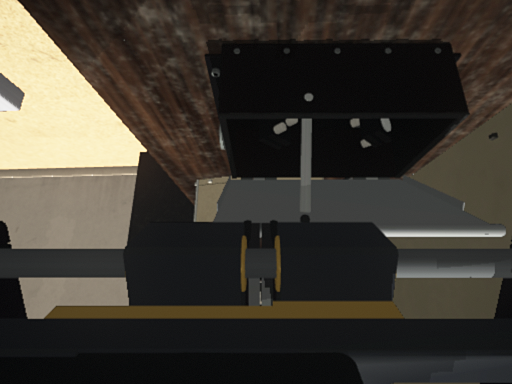

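Run:
```python
from h import *
m=eyes.camera_model("wrist"); T=np.linalg.inv(m["hand_eye"])
def pt(P): q=(T@[*P,1])[:3]*[1,-1,-1]; q=m["intrinsics"]@q; return (q[:2]/q[2]).round(0).tolist()
for P in [(.0,.008,.0095),(.0,.008,-.0095),(.015,.008,.0095),(0,-.03,.0095),(.0375,-.062,.0375),(.0375,-.062,0),(.0375,-.062,-.0375),(.095,-.062,.0375),(.095,-.062,-.0375),(.0585,-.062,.0095)]: print(P,pt(P))
im=cv2.imread("pics/w1.png")[200:384,100:420]; cv2.imwrite("pics/w1c.png",cv2.resize(cv2.convertScaleAbs(im,alpha=2,beta=20),None,fx=2.5,fy=2.5))
```

```text
(0.0, 0.008, 0.0095) [260.0, 223.0]
(0.0, 0.008, -0.0095) [260.0, 254.0]
(0.015, 0.008, 0.0095) [287.0, 223.0]
(0, -0.03, 0.0095) [260.0, 254.0]
(0.0375, -0.062, 0.0375) [380.0, 217.0]
(0.0375, -0.062, 0) [369.0, 320.0]
(0.0375, -0.062, -0.0375) [360.0, 406.0]
(0.095, -0.062, 0.0375) [563.0, 218.0]
(0.095, -0.062, -0.0375) [513.0, 407.0]
(0.0585, -0.062, 0.0095) [434.0, 296.0]
```

View pics/w1c.png

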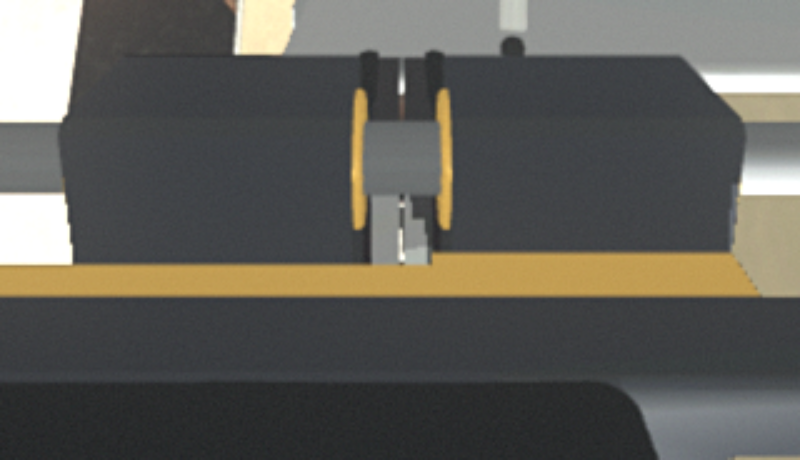

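The inverted wrist view shows the stay from (307,118) to its tip at (305,218). I predicted (307,106) for the pivot, which is hidden behind the rim, and (305,220) for the tip. The rim and lip corners agree to about 4 px, so the pose is good. Next I insert beside the stay and push it.

Run:
```python
from h import *
def st(n):
    s=ctrl.read_state(); d=s["ee_pos"]-np.r_[O,0]
    print(n,round(s["t"],2),"own",(d@ex).round(4),(d@ey).round(4),d[2].round(4),"F",s["contact_force"].round(2)); return s
r=ctrl.line_to(tcp(.6,-.075,.027,.011),max_speed=.08,until_force=6); st(("in",r))
for y in(-.05,-.03,-.015,-.005):
    r=ctrl.line_to(tcp(.6,y,.027,.011),max_speed=.06,until_force=12); s=st((y,r))
im=eyes.snapshot("wrist"); sc=eyes.snapshot("scene")
a=cv2.resize(sc[100:220,240:370],(520,480)); b=cv2.resize(im,(520,390))
cv2.imwrite("pics/p2.png",np.hstack([cv2.resize(im,(400,300)),cv2.resize(sc[100:220,240:370],(325,300))])[:,:,::-1])
```

```text
('in', False) 8.24 own -0.0648 -0.0747 0.1511 F [ 0.24 -0.88  0.5 ]
(-0.05, False) 8.81 own -0.0644 -0.0499 0.1506 F [-0.17  0.44 -0.92]
(-0.03, False) 9.29 own -0.0645 -0.0296 0.1507 F [ 0.09  0.47 -0.76]
(-0.015, False) 9.69 own -0.0646 -0.0144 0.1507 F [ 0.37  0.63 -0.67]
(-0.005, False) 10.01 own -0.0645 -0.0044 0.1508 F [ 1.02  0.92 -1.2 ]
```

View pics/p2.png

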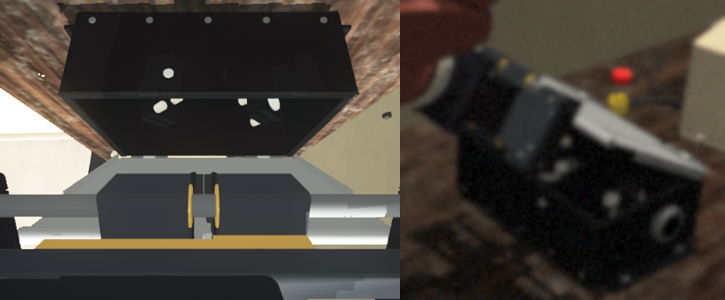

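The stay no longer shows in the wrist view, where it should rise from its pivot screw at (168,73). It has probably fallen already, so I'll check that brightened, along with the lid angle.

Run:
```python
from h import *
s=ctrl.read_state(); print(s["contact_force"].round(2),s["t"])
im=eyes.snapshot("wrist")[:,:,::-1]; S=cam("wrist",s)
b=np.clip((im/255.)**.45*255,0,255).astype(np.uint8)
for ph in(.6,.55,.5,.45): print(ph,[proj(S,W(lip(ph)[0],y,lip(ph)[1])).round(0).tolist() for y in(-.113,.113)], "hinge",[proj(S,W(.076,y,.082)).round(0).tolist() for y in(-.113,.113)])
cv2.imwrite("pics/w3.png",cv2.resize(b[0:300],(768,450)))
```

```text
[ 0.47  0.99 -0.38] 10.1083
0.6 [[33.0, 312.0], [507.0, 313.0]] hinge [[155.0, 202.0], [374.0, 202.0]]
0.55 [[30.0, 295.0], [510.0, 296.0]] hinge [[155.0, 202.0], [374.0, 202.0]]
0.5 [[27.0, 278.0], [513.0, 278.0]] hinge [[155.0, 202.0], [374.0, 202.0]]
0.45 [[25.0, 259.0], [516.0, 260.0]] hinge [[155.0, 202.0], [374.0, 202.0]]
```

View pics/w3.png

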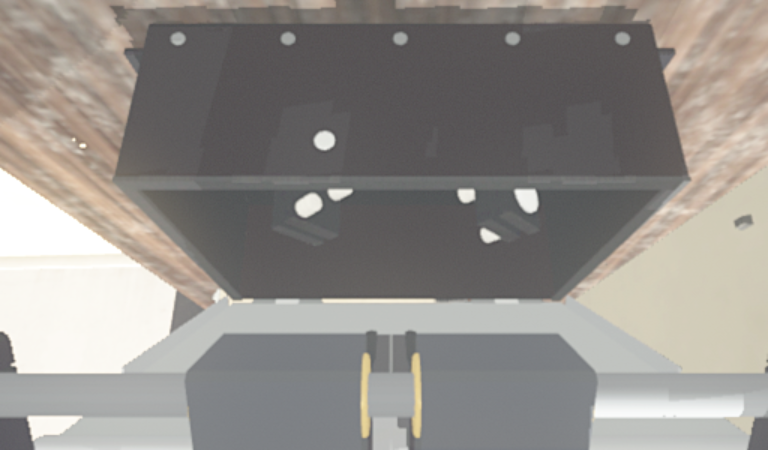

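The stay has dropped out of view and the lid hangs at about 0.54 rad on the fingers, with its lip at roughly row 291. Now I lower it slowly along the lip's arc.

Run:
```python
from h import *
def st(n):
    s=ctrl.read_state(); d=s["ee_pos"]-np.r_[O,0]
    print(n,round(s["t"],2),"own",(d@ex).round(4),(d@ey).round(4),d[2].round(4),"F",s["contact_force"].round(2)); return s
S_=lambda f:.014+.013*np.clip((f-.15)/.35,0,1)
for f in(.48,.4,.32,.24,.16,.1,.05):
    ctrl.line_to(tcp(f,-.005,S_(f),0),max_speed=.03); s=st(f)
im=eyes.snapshot("wrist")[:,:,::-1]
ctrl.line_to(tcp(0,-.005,.014,.0),max_speed=.02); st(0)
ctrl.line_to(tcp(0,-.005,.014,.014),max_speed=.02); st("low")
im2=eyes.snapshot("wrist")[:,:,::-1]
cv2.imwrite("pics/w4.png",np.hstack([cv2.resize(i,(400,300)) for i in(im,im2)]))
```

```text
0.48 10.77 own -0.0765 -0.0052 0.1436 F [-0.61  0.89 -0.39]
0.4 11.39 own -0.085 -0.0051 0.1323 F [-0.6   0.78 -1.1 ]
0.32 12.01 own -0.0927 -0.0051 0.1205 F [-0.77  0.54 -0.78]
0.24 12.62 own -0.0991 -0.0051 0.1084 F [-0.46  0.52 -1.23]
0.16 13.22 own -0.1045 -0.0052 0.0959 F [-1.55  0.33 -1.25]
0.1 13.72 own -0.1062 -0.005 0.0855 F [ 1.06  0.46 -2.11]
0.05 14.18 own -0.107 -0.0051 0.0765 F [-0.03  0.87 -2.06]
0 14.82 own -0.1072 -0.005 0.0676 F [ 0.85  1.06 -1.45]
low 15.68 own -0.1072 -0.0049 0.0537 F [-0.44  0.78  0.43]
```

View pics/w4.png

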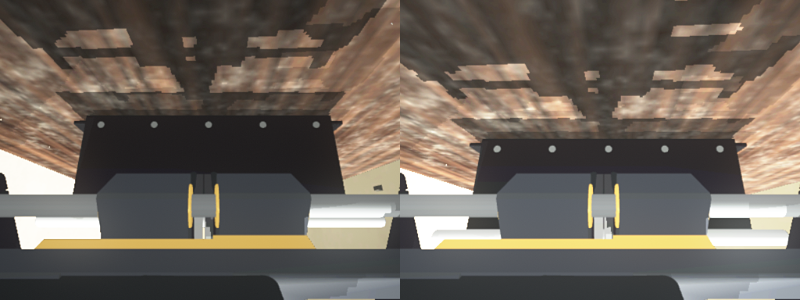

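The vertical force went from −2 N to about 0, so the lid is off the fingers and on the rim. Now I withdraw along the tool axis and check.

Run:
```python
from h import *
ctrl.line_to(tcp(0,-.005,-.09,.014),max_speed=.1)
p=ctrl.read_state()["ee_pos"]; ctrl.line_to(p+[-.05,.05,.12],max_speed=.15)
ctrl.move_joints([.9,-.2,1.6,-.85,1.5,.66])
s=ctrl.read_state(); print(s["t"],s["ee_pos"],s["contact_force"].round(2))
sc=eyes.snapshot("scene")[:,:,::-1]; tp=eyes.snapshot("top")[:,:,::-1]
for n in("scene","top"):
    C=cam(n); print(n,"shut lip ends",[proj(C,W(-.104,y,.083)).round(1) for y in(-.113,.113)],"hinge",[proj(C,W(.076,y,.083)).round(1) for y in(-.113,.113)])
cv2.imwrite("pics/f5.png",np.hstack([cv2.resize(i,(400,300)) for i in(sc,tp)]))
cv2.imwrite("pics/f6.png",np.hstack([cv2.resize(sc[90:230,240:370],(390,420)),cv2.resize(tp[110:260,290:410],(336,420))]))
```

```text
19.3833 [0.46319925 0.30595304 0.54051316] [ 0.37 -0.42 -0.88]
scene shut lip ends [array([311.5, 193.5]), array([253.2, 152.3])] hinge [array([363.1, 167.9]), array([303.2, 132.1])]
top shut lip ends [array([301.6, 240.2]), array([308. , 137.2])] hinge [array([386.5, 247. ]), array([389.7, 143.5])]
```

View pics/f5.png

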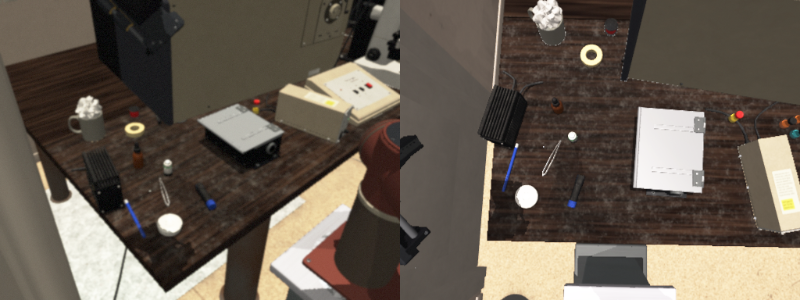

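View pics/f6.png

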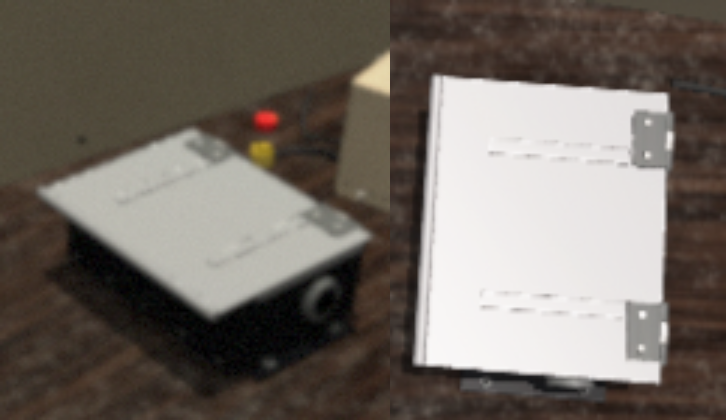

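```bash
python3 -c "
from workcell import ctrl
ctrl.pause(.3); ctrl.sign_off(); print(ctrl.read_state()['t'])"
```

```text
the job is handed in; nothing more can be done
the job is handed in; nothing more can be done
```

The enclosure lid is shut, and I handed the job in at about 20 s of the 38 s allowed. With the gripper shut, I slid the fingers under the lip and pushed the stay towards the middle of the box until it fell. The lid settled on the outside of the fingers at about 0.54 rad. I lowered it at 2–3 cm/s until it lay on the rim, then went 14 mm further down and withdrew along the tool axis.

**Lid shut:** In the final scene view the lip ends are at about (253,153) and (311,197). The predicted positions for a shut lid were (253,152) and (312,194), so the fit is within about 3 px. The top view also shows it level.

**Soft landing:** The readings after each lowering step showed no jolt. The vertical force was about −2 N near the end and went to about 0 as the fingers left the lip. The largest reading on any axis was about 2 N.

**Bystanders:** The things on the desk look unmoved by eye in the before and after views.

**Less certain:**
- The stay slipped earlier than I expected, at about 1.2 rad by my estimate instead of 1.0. I saw that it was gone from the wrist view, but did not see it lying folded.
- The puck was hidden from view throughout. The fingers only entered the box's outline well above the rim, so nothing should have touched it.

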